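Make up two painting kits

ROBOT

A 6-joint arm with a two-finger parallel gripper is mounted at the origin on the work surface; the furniture and walls round the work are solid. World frame = base frame: x ahead of the robot, y to its left, z up, the work surface at z = 0. Lengths are in mm, angles in rad, forces in N, time in s.
With the tool pointing down it reaches from about 300 to 775 mm from the base axis. Payload 14.6 kg.
Tool frame: the origin (TCP) lies between the finger pads; the fingertips stand 19 mm ahead of it and the grasp point (between the pads) is the TCP; z points along the fingers, y is the line along which they close (so a half turn about z gives the same grasp; the last joint's range is limited). The gripper opens to 94 mm and grips with 3 to 60 N. Pads are 16 mm wide; open, the fingers measure 119 mm over their backs; the gripper's body (75 mm by 177 mm) begins 78 mm behind the grasp point.
Start: joints at [-1.382, 0.3, 1.521, -0, 1.321, -0.067], TCP at [139.154, -532.095, 224.446] pointing down, gripper open.
Joint ranges: [-3.03, 3.03], [-0.79, 2.21], [0.23, 2.52], [-1.04, 4.18], [0, 3.07], [-2.55, 2.55]. Speed limits (rad/s): [2.22, 2.22, 2.57, 3.14, 3.14, 3.14].

INTERFACE

Orientations are given as a rotation vector (axis times angle).
In Python, from rig import bot gives the robot as it stands.
- The arm moves only by the shell command python3 -m inch 'ROWS' [FORCE]. ROWS is text: rows parted by semicolons, each of 5 numbers parted by spaces: the shift along the tool's x, y, z as a fraction of full scale, then the turn about the tool's z as a fraction of full scale, then the opening, from -1 (shut) to 1 (fully open), so that 0 is half open. A call has 1 to 12 rows; each row shifts and turns the commanded pose from where the row before left it, along the tool's axes as they then stand; what a row does not reach is not made up. Full scale, the value 1, is 20 mm for a shift and 6 degrees for a turn. A row lasts 1/8 s, in which the tool goes at most 62.5 mm and 10.7 degrees, less where a joint would pass 70% of its speed; a pose out of reach is approached as far as the arm can. A call with a number of a shift or a turn outside -1 to 1 is refused whole. A call with a gripper value outside its range is refused whole. The fingers move at their own pace and stop on an object; FORCE is the grip in N (left out, the last holds). Time passes only in rows, so rows that do not move let the fingers close. It gives the time, the measured TCP pose, the force, the opening and the grip force at its end, in the units of the state.
- bot.get_state(): the state, without advancing time (a new reading comes with each control period).
- bot.snapshot(name): name is "scene" or "top" or "wrist"; returns the picture (400x640x3 uint8, red, green, blue); there is no depth.
- bot.camera_info(name): a dict with "fx", "fy", "cx", "cy" (pixels), "R" (3x3) and "t" (3): a world point X has camera coordinates R X + t. Camera axes: x right, y down, z forward; pixel columns grow to the right and rows downward; lengths in mm; the calibration is good to about 2 mm. A picture is of the moment at which its call begins: read the wrist's pose just before it. camera_info takes no time and is no camera call; for the wrist camera it gives the pose at the moment of the call.
- bot.sign_off(): hands the job in; it is judged then, once.
The state is a dict: "time": time; "joints": joint angles; "qvel": joint speeds; "tau": joint torques, N m; "tool_pos": TCP position; "tool_rot": TCP orientation; "ft_force": force on the tool from outside, world axes, zero at the start; "ft_torque": the same for the moment, N m; "gripper_width": finger opening in mm; "grip_force": force on a finger pad.
Only numpy, scipy, OpenCV 4.12 (cv2) and the standard library are available. Lean on these libraries where they do the work, as an engineer would, in place of code of your own. Each camera call takes 0.05 s, during which the arm holds its last target. There are 200 camera calls.

TASK

Make up the two painting kits from the stock on the table: the orange tray gets the green paint bottle and the black-capped marker, the grey tray gets the blue paint bottle and the red-capped marker. Stand each bottle upright on the floor of its tray's square collar and lay each marker along its tray, fully down in both black notched rests and about centred between them; either end may point either way. Leave the brown paint bottle and the grey pipe offcut where they are.

Things in the scene. Friction and masses are not known exactly. Their poses are not given: they have to be found in the camera images.
- tray_orange: bright orange plastic kit tray, fixed, 240x92 mm, rim 18 high. Origin: centre of underside; x lengthwise, z up. Black marker rests at x=-84 and 0 (12 thick along x, 36 tall): notches 32 wide at y=0, notch floors 24 above underside; a marker in both lies along x, centred on x=-42. Square bottle collar centred on x=+78, y=0: 54 inside, 5 mm walls, rim 36 and floor 10 above underside.
- tray_grey: grey plastic kit tray, fixed, 240x92 mm, rim 18 high. Origin: centre of underside; x lengthwise, z up. Black marker rests at x=-84 and 0 (12 thick along x, 36 tall): notches 32 wide at y=0, notch floors 24 above underside; a marker in both lies along x, centred on x=-42. Square bottle collar centred on x=+78, y=0: 54 inside, 5 mm walls, rim 36 and floor 10 above underside.
- bottle_green_c (a point): green paint bottle with a pink nozzle cap; 34 mm across the round body, 110 mm tall with the nozzle; loose, standing upright on the table. This point is its centre, half-way up; z is its upright axis. It can be gripped across the body here.
- bottle_blue_c (a point): blue paint bottle with a pink nozzle cap; 34 mm across the round body, 110 mm tall with the nozzle; loose, standing upright on the table. This point is its centre, half-way up; z is its upright axis. It can be gripped across the body here.
- marker_b_c (a point): white felt marker with a black cap, 126 mm long, 16 mm thick, lying on the table; loose. This point is its centre, half-way up (8 mm above its underside); y runs along its length, z up.
- marker_r_c (a point): white felt marker with a red cap, 126 mm long, 16 mm thick, lying on the table; loose. This point is its centre, half-way up (8 mm above its underside); y runs along its length, z up.
- bottle_brown_c (a point): dark brown paint bottle with a white nozzle cap; 36 mm across the round body, 121 mm tall with the nozzle; loose, standing upright on the table. This point is its centre, half-way up; z is its upright axis. It can be gripped across the body here. Spare stock: to be left where it is.
- pipe_offcut_c (a point): short grey plastic pipe offcut, 70 mm long, 40 mm thick, lying on the table, loose. This point is its centre, half-way up; y runs along it. Spare stock: to be left where it is.
There are look-alikes about, which are no part of the job. What is shaped like the part that bears bottle_green_c but purple is not meant.

How it is judged:
By the outcome, as a careful person would: the job done as asked, in the order asked, and still so for the second after the job is handed in, with the robot touching nothing.
It also fails if it takes over 120 s, if anything falls off the work surface, if the arm or the gripper's body presses on something with over 40 N, if the wrist force passes 120 N, or if a joint passes its speed limit or range.

## Working session

There is one attempt and no reset: what is moved stays moved. The work goes in short steps, Python scripts to look and compute and a shell command to move; the robot and the scene stay as the last step left them, time stands still between calls to the robot, and variables do not carry over. Pictures are saved under pics/ and viewed, at most 14 in all, crops included, and the job is handed in when it is done.

```bash
mkdir -p pics; ls
python3 - <<'E'
from rig import bot
import cv2
for n in("top","scene"):
    im=bot.snapshot(n); cv2.imwrite(f"pics/{n}0.png",im[:,:,::-1])
    c=bot.camera_info(n); print(n,c)
s=bot.get_state();print(s['time'],s['tool_pos'],s['tool_rot'],s['gripper_width'])
E
```

```text
pics
top {'fx': 398.04390071711236, 'fy': 398.04390071711236, 'cx': 321.4680281943617, 'cy': 203.19216016055447, 'R': array([[ 6.33165381e-02, -9.97993396e-01,  4.43644193e-04],
       [-9.75416219e-01, -6.19781637e-02, -2.11475546e-01],
       [ 2.11078695e-01,  1.29571617e-02, -9.77383188e-01]]), 't': array([ -34.89619967,  540.84245074, 1110.09472008])}
scene {'fx': 495.8331395950011, 'fy': 495.8331395950011, 'cx': 319.35859042155926, 'cy': 208.38546576810418, 'R': array([[-0.70231886, -0.71174852,  0.01273795],
       [-0.52375147,  0.50452833, -0.68639315],
       [ 0.48211265, -0.48873838, -0.7271191 ]]), 't': array([ 358.39926238,  324.79200688, 1114.82019868])}
0.1 [ 139.12774441 -531.92086402  223.98213263] [-3.11502262e+00 -4.00553944e-01  8.18162293e-05] 94.10823343247887
```

View pics/top0.png

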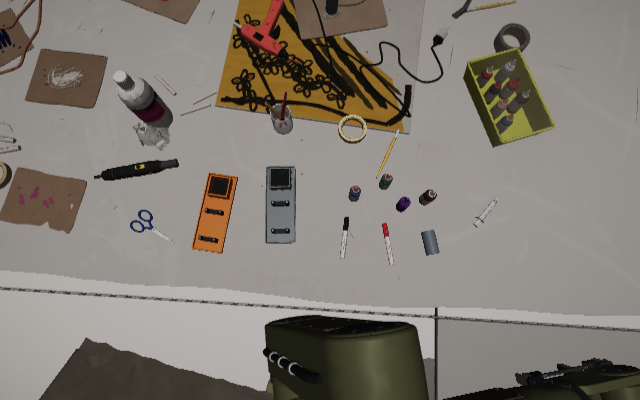

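View pics/scene0.png

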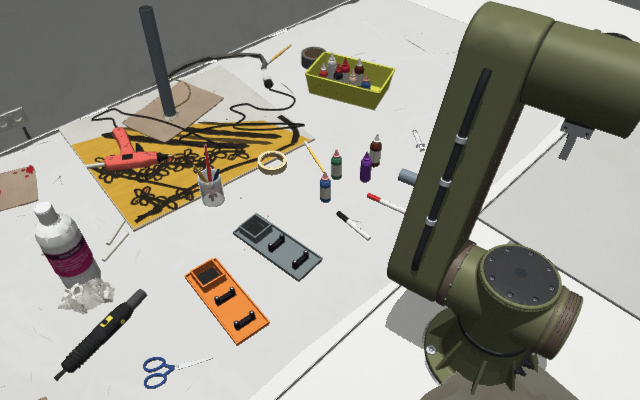

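Top view: orange tray (215,212), grey tray (280,205), blue bottle (355,193), green bottle (387,181), purple look-alike (403,204), brown bottle (428,197), black-capped marker (345,238), red-capped marker (387,243), pipe (430,242). More bottles lie in the yellow box at (508,95), which are not stock. By colour, (387,181) is the green bottle and (355,193) the blue; I'll confirm both in a crop.

```bash
cat > h.py <<'E'
import numpy as np, cv2
from rig import bot
def ray(c,px,z):
    d=c['R'].T@np.array([(px[0]-c['cx'])/c['fx'],(px[1]-c['cy'])/c['fy'],1]); o=-c['R'].T@c['t']
    return o+d*(z-o[2])/d[2]
def proj(c,X):
    p=c['R']@np.asarray(X,float)+c['t']; return np.array([c['fx']*p[0]/p[2]+c['cx'],c['fy']*p[1]/p[2]+c['cy']])
def tri(c1,p1,c2,p2):
    A=[];b=[]
    for c,p in((c1,p1),(c2,p2)):
        d=c['R'].T@np.array([(p[0]-c['cx'])/c['fx'],(p[1]-c['cy'])/c['fy'],1]);d/=np.linalg.norm(d)
        P=np.eye(3)-np.outer(d,d);A.append(P);b.append(P@(-c['R'].T@c['t']))
    return np.linalg.lstsq(np.vstack(A),np.hstack(b),rcond=None)[0]
def blobs(im,lo,hi,box,amin=8):
    """hsv mask blobs inside box x0,y0,x1,y1: area, centroid, contour"""
    h=cv2.cvtColor(im,cv2.COLOR_RGB2HSV); m=cv2.inRange(h,np.array(lo),np.array(hi))
    k=np.zeros_like(m);x0,y0,x1,y1=box;k[y0:y1,x0:x1]=m[y0:y1,x0:x1]
    out=[]
    n,l,st,ce=cv2.connectedComponentsWithStats(k)
    for i in range(1,n):
        if st[i,4]>=amin:
            out.append((st[i,4],ce[i],cv2.findContours((l==i).astype('u1'),0,1)[0][0]))
    return sorted(out,key=lambda t:-t[0])
E
python3 - <<'E'
from h import *
T=cv2.cvtColor(cv2.imread('pics/top0.png'),4);S=cv2.cvtColor(cv2.imread('pics/scene0.png'),4)
a=cv2.resize(T[165:270,330:450],None,fx=5,fy=5,interpolation=2)[:,:,::-1]
cv2.imwrite('pics/crop1.png',a)
ct,cs=bot.camera_info('top'),bot.camera_info('scene')
for nm,im,c,bx in(('top',T,ct,(180,150,450,270)),('scene',S,cs,(180,130,410,350))):
    print(nm)
    for l,lo,hi in(('orange',(5,150,120),(20,255,255)),('blue',(95,110,40),(118,255,255)),('green',(50,80,30),(90,255,255)),('red/pink',(170,100,60),(180,255,255)),('red0',(0,120,60),(4,255,255)),('purple',(125,100,40),(150,255,255))):
        for A,ce,co in blobs(im,lo,hi,bx)[:5]: print(l,A,ce.round(1),cv2.boundingRect(co))
for nm,p in(('blue',(355,190)),('green',(386,177))): print(nm,ray(ct,p,100).round(0))
for nm,p in(('mkb',(345,238)),('mkr',(387,243))): print(nm,ray(ct,p,8).round(0))
for A,ce,co in blobs(T,(5,150,120),(20,255,255),(180,150,250,270))[:1]:
    bp=cv2.boxPoints(cv2.minAreaRect(co)); print([ray(ct,p,15).round(0) for p in bp])
for p in((266,167),(295,166),(295,242),(266,243)): print(ray(ct,p,15).round(0))
E
```

```text
top
orange 1567 [213.8 218.5] (191, 173, 46, 80)
orange 12 [202.  200.5] (201, 195, 3, 12)
orange 8 [387.8 151.6] (386, 150, 5, 5)
orange 8 [384.4 158.6] (383, 156, 4, 6)
orange 8 [199.5 211.5] (199, 208, 2, 8)
blue 44 [354.4 192.9] (350, 188, 11, 9)
green 41 [385.5 180.3] (382, 175, 10, 10)
red/pink 40 [384.9 228.9] (382, 223, 6, 13)
red0 11 [384.3 232.4] (383, 229, 4, 8)
purple 90 [404.3 201.9] (399, 197, 11, 11)
scene
orange 2348 [229.  304.2] (185, 258, 84, 86)
orange 8 [193.5 189. ] (192, 188, 4, 3)
blue 68 [324.6 183.5] (320, 180, 10, 8)
blue 21 [216.  174.3] (214, 169, 5, 11)
blue 19 [324.7 199.8] (320, 198, 10, 4)
green 59 [335.8 160.9] (331, 157, 10, 8)
green 18 [336.  177.1] (332, 176, 9, 3)
red/pink 46 [373.  196.5] (367, 193, 13, 8)
red0 98 [207.4 163.7] (204, 144, 7, 38)
purple 247 [365.3 168.1] (360, 153, 12, 29)
blue [577. -94. 100.]
green [ 621. -181.  100.]
mkb [450. -77.   8.]
mkr [ 443. -204.    8.]
[array([391., 379.,  15.]), array([633., 359.,  15.]), array([618., 265.,  15.]), array([378., 289.,  15.])]
[655. 179.  15.]
[664.  90.  15.]
[428.  71.  15.]
[420. 157.  15.]
```

View pics/crop1.png

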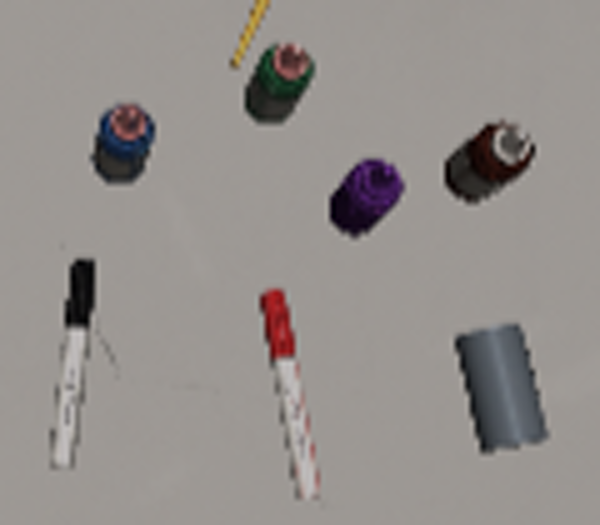

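Crop: the bottle at (386,181) is green with a pink cap and the one at (355,193) is blue with a pink cap. The purple look-alike (403,204) and the brown bottle with a white cap (428,197) are to be left. The black and red caps are clear.

```bash
cat >> h.py <<'E'
from scipy.spatial.transform import Rotation as Ro
def plan(x,y,z,yaw=None):
    """yaw = world angle (deg) of tool x; prints needed turn units then shift units (after the turn)"""
    s=bot.get_state();M=Ro.from_rotvec(s['tool_rot']).as_matrix();p=s['tool_pos']
    cur=np.degrees(np.arctan2(M[1,0],M[0,0]));t=0
    if yaw is not None: t=(cur-yaw+90)%180-90
    M2=M@Ro.from_euler('z',t,degrees=True).as_matrix()
    d=M2.T@(np.array([x,y,z])-p)
    print('t%.1f pos'%s['time'],p.round(1),'yaw %.1f'%cur,'J6 %.2f'%s['joints'][5],'w %.1f'%s['gripper_width'],'| turn units %.2f'%(t/6),'shift units',(d/20).round(2))
E
python3 - <<'E'
from h import *
T=cv2.cvtColor(cv2.imread('pics/top0.png'),4)
ct,cs=bot.camera_info('top'),bot.camera_info('scene')
g=tri(ct,(385.5,180.3),cs,(335.8,160.9));b=tri(ct,(354.4,192.9),cs,(324.6,183.5));p=tri(ct,(404.3,201.9),cs,(365.3,168.1))
print('green',g.round(),'blue',b.round(),'purple',p.round())
for n,q in(('br',((428.,194.),(376,150))),): print(n,tri(ct,q[0],cs,q[1]).round())
c=bot.camera_info('wrist');print(ray(c,(320,200),0),ray(c,(320,0),0),ray(c,(0,200),0),(-c['R'].T@c['t']))
for n,a,e in(('mkb',(347.,217.),(342.3,258.5)),('mkr',(384.5,223),(392,264.5))):
    A,B=ray(ct,a,8),ray(ct,e,8);print(n,((A+B)/2).round(),np.linalg.norm(A-B),np.degrees(np.arctan2(*(A-B)[1::-1])))
plan(*g[:2],224);
E
```

```text
green [ 624. -183.   64.] blue [581. -94.  62.] purple [ 567. -248.   34.]
br [ 588. -315.   53.]
[ 115.17351157 -543.12233582    0.        ] [ 322.06090718 -488.122352      0.        ] [  16.36959487 -166.44700605    0.        ] [ 220.75358531 -510.67869893  384.971859  ]
mkb [452. -76.   8.] 126.27316415204159 -3.499871803985756
mkr [ 442. -207.    8.] 125.80555744837348 11.884020376440638
t0.1 pos [ 139.1 -531.9  224. ] yaw 14.7 J6 -0.07 w 94.1 | turn units 0.00 shift units [ 2.787e+01 -1.072e+01  1.000e-02]
```

```bash
python3 -m inch '1 -.4 0 0 1;1 -.4 0 0 1;1 -.4 0 0 1;1 -.4 0 0 1;1 -.4 0 0 1;1 -.4 0 0 1;1 -.4 0 0 1;1 -.4 0 0 1;1 -.4 0 0 1;1 -.4 0 0 1;1 -.4 0 0 1;1 -.4 0 0 1' 15
python3 -m inch '1 -.4 0 0 1;1 -.4 0 0 1;1 -.4 0 0 1;1 -.4 0 0 1;1 -.4 0 0 1;1 -.4 0 0 1;1 -.4 0 0 1;1 -.4 0 0 1;1 -.4 0 0 1;1 -.4 0 0 1;1 -.4 0 0 1;0 0 0 0 1'
python3 - <<'E'
from h import *
plan(624,-183,224)
c=bot.camera_info('wrist');im=bot.snapshot('wrist');cv2.imwrite('pics/w1.png',im[:,:,::-1])
for q in((624,-183,110),(624,-183,0),(581,-94,110),(581,-94,0)):print(proj(c,q).round())
E
```

```text
time: 1.6
tool_pos: [348.3, -376.8, 224.5]
tool_rot: [3.116, 0.402, 0.0]
ft_force: [0.1, 0.1, 0.7]
gripper_width: 93.8
grip_force: 0.0
time: 3.1
tool_pos: [538.6, -236.7, 224.1]
tool_rot: [-3.115, -0.403, 0.0]
ft_force: [0.4, 0.1, 0.1]
gripper_width: 94.1
grip_force: 0.0
t3.1 pos [ 538.6 -236.7  224.1] yaw 14.7 J6 0.84 w 94.1 | turn units 0.00 shift units [ 4.81 -1.51  0.01]
[278.  89.]
[289.  94.]
[158. 114.]
[203. 112.]
```

View pics/w1.png

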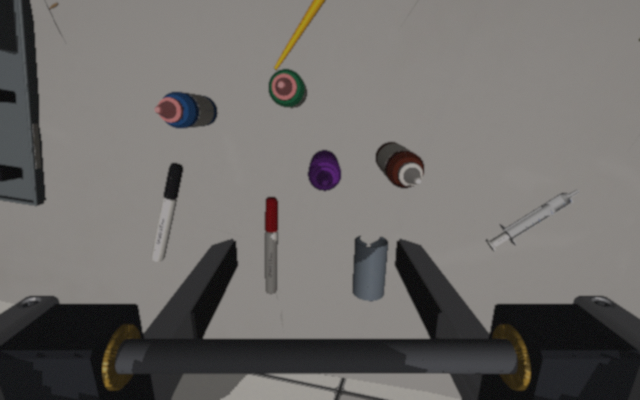

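Wrist view: green bottle nozzle at about (283,87), blue nozzle tip at about (159,109), purple (325,170), brown (408,170), red marker from (271,197) to (271,293), black marker from (177,164) to (158,261). This agrees with the estimates.

Run:
```python
from h import *
c=bot.camera_info('wrist')
print('g',ray(c,(282.5,87),108).round(1),'b',ray(c,(159,109),108).round(1))
im=cv2.cvtColor(cv2.imread('pics/w1.png'),4)
for l,lo,hi,z in(('g',(50,80,30),(90,255,255),80),('b',(95,110,40),(118,255,255),80)):
  for A,ce,co in blobs(im,lo,hi,(140,50,320,140))[:2]:
    (q,r)=cv2.minEnclosingCircle(co); print(l,A,q,r,ray(c,q,z).round(1))
for n,a,e in(('mkb',(177,164.),(158.5,261)),('mkr',(271.5,197),(271.,293))):
    A,B=ray(c,a,8),ray(c,e,8);print(n,((A+B)/2).round(1),np.linalg.norm(A-B),np.degrees(np.arctan2(*(A-B)[1::-1])))
plan(622,-184,55)
```

```text
g [ 626.2 -186.7  108. ] b [584.4 -93.9 108. ]
g 377 (287.0843505859375, 87.51506042480469) 18.3876895904541 [ 627.4 -187.7   80. ]
b 514 (179.8207550048828, 108.82075500488281) 18.851757049560547 [585.7 -99.5  80. ]
mkb [451.4 -74.6   8. ] 129.06447185763793 -2.5280718900791634
mkr [ 441.6 -205.1    8. ] 129.7431986550753 12.22553775016065
t3.1 pos [ 538.  -237.3  224.2] yaw 14.7 J6 0.84 w 93.9 | turn units 0.00 shift units [ 4.74 -1.51  8.46]
```

```bash
python3 -m inch '1 -.27 0 0 1;1 -.27 0 0 1;1 -.27 0 0 1;1 -.27 0 0 1;.9 -.28 0 0 1;0 0 1 0 1;0 0 1 0 1;0 0 1 0 1;0 0 1 0 1;0 0 1 0 1;0 0 1 0 1;0 0 1 0 1' 15
python3 -m inch '0 0 1 0 1;0 0 .5 0 1;0 0 0 0 -1;0 0 0 0 -1;0 0 0 0 -1;0 0 0 0 -1;0 0 0 0 -1;0 0 0 0 -1' 15
```

```text
time: 4.65
tool_pos: [625.5, -186.7, 83.3]
tool_rot: [-3.116, -0.4, -0.0]
ft_force: [0.2, 0.4, 0.4]
gripper_width: 94.0
grip_force: 0.0
time: 5.65
tool_pos: [625.6, -186.6, 54.5]
tool_rot: [3.116, 0.401, 0.0]
ft_force: [0.5, 0.3, 0.8]
gripper_width: 37.6
grip_force: 0.0
```

```bash
python3 -m inch '0 0 0 0 -1;0 0 0 0 -1;0 0 -1 0 -1;0 0 -1 0 -1;0 0 -1 0 -1;0 0 -1 0 -1;0 0 -1 0 -1;0 0 -1 0 -1;0 0 -1 0 -1;0 0 -1 0 -1;0 -1 -.5 0 -1;0 -1 0 0 -1' 15
python3 -m inch '0 -1 0 0 -1;0 -1 0 0 -1;0 -1 0 0 -1;0 -1 0 0 -1;0 -1 0 0 -1;0 -1 0 0 -1;0 -1 0 0 -1;0 -1 0 0 -1;0 -1 0 0 -1;0 -1 0 0 -1;0 -1 0 0 -1;0 -1 0 0 -1'
python3 -m inch '0 -1 0 0 -1;0 -1 0 0 -1;0 -1 0 0 -1;0 -1 0 0 -1;0 -1 0 0 -1;0 -1 0 0 -1;0 -1 0 0 -1;0 -1 0 0 -1;0 -1 0 0 -1;-1 -1 0 0 -1;-1 0 0 0 -1;0 0 0 0 -1'
python3 - <<'E'
from h import *
plan(583,316,224)
c=bot.camera_info('wrist');im=bot.snapshot('wrist');cv2.imwrite('pics/w2.png',im[:,:,::-1])
np.save('c2.npy',c,allow_pickle=True)
E
```

```text
time: 7.15
tool_pos: [615.1, -146.3, 225.1]
tool_rot: [3.116, 0.401, 0.001]
ft_force: [0.2, -0.5, -0.7]
gripper_width: 32.3
grip_force: 15.0
time: 8.65
tool_pos: [554.4, 85.6, 224.5]
tool_rot: [-3.116, -0.401, 0.0]
ft_force: [0.5, 0.7, -0.8]
gripper_width: 32.4
grip_force: 15.0
time: 10.15
tool_pos: [464.8, 268.3, 224.8]
tool_rot: [-3.116, -0.402, -0.0]
ft_force: [0.2, -0.0, -0.2]
gripper_width: 32.1
grip_force: 15.0
t10.2 pos [464.8 268.3 224.8] yaw 14.7 J6 1.77 w 32.1 | turn units 0.00 shift units [ 6.32 -0.81  0.04]
```

View pics/w2.png

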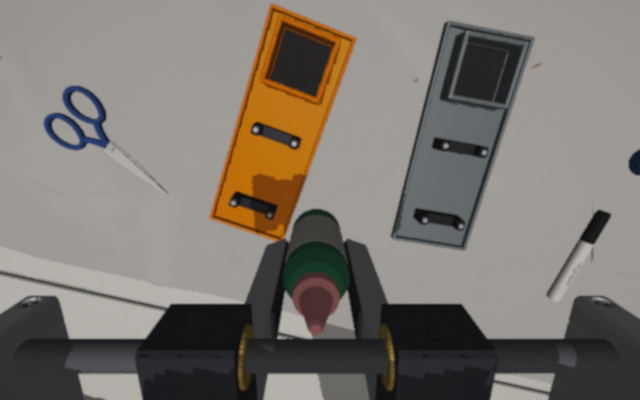

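Wrist view: the green bottle is held upright. Orange tray corners are at about (272,5), (355,38), (288,240), (212,217), with its collar near (302,61). Grey tray corners are at about (447,22), (533,38), (466,248), (393,237), with its collar near (487,66).

Run:
```python
from h import *
c=np.load('c2.npy',allow_pickle=True).item()
im=cv2.cvtColor(cv2.imread('pics/w2.png'),4)
D={'orange':([(272,5),(355,38),(288,240),(212,217)],(275.5,136),(252.5,207)),'grey':([(447,22),(533,38),(466,248),(393,237)],(464.5,148.5),(440,218))}
for n,(cs,r0,r1) in D.items():
    P=np.array([ray(c,p,18) for p in cs]);ce=P.mean(0);u=(P[0]+P[1]-P[2]-P[3])[:2]/2
    L=np.linalg.norm(u);yaw=np.degrees(np.arctan2(u[1],u[0]));u/=L
    a,b=ray(c,r0,36)[:2],ray(c,r1,36)[:2]
    print(n,'centre',ce.round(1),'L %.0f W %.0f'%(L,np.linalg.norm(P[0]-P[1])),'yaw %.1f'%yaw,'collar',(ce[:2]+78*u).round(1),'mk',(ce[:2]-42*u).round(1),
     '| rests',a.round(1),b.round(1),'yaw %.1f'%np.degrees(np.arctan2(*(a-b)[::-1])),'d %.1f'%np.linalg.norm(a-b),'mk',((a+b)/2).round(1),'collar',(a+78*(a-b)/np.linalg.norm(a-b)).round(1))
# dark collar insides
for n,bx in(('o',(262,20,340,104)),('g',(445,28,515,104))):
    g=cv2.cvtColor(im,7);m=np.zeros_like(g);x0,y0,x1,y1=bx;m[y0:y1,x0:x1]=(g[y0:y1,x0:x1]<60)*255
    k=max(cv2.findContours(m,0,1)[0],key=cv2.contourArea);r=cv2.minAreaRect(k);print(n,r,ray(c,r[0],10).round(1),ray(c,r[0],36).round(1))
plan(587,312,66)
```

```text
orange centre [506.8 320.7  18. ] L 234 W 88 yaw -4.3 collar [584.5 314.8] mk [464.9 323.8] | rests [505.9 322.7] [423.7 330.4] yaw -5.3 d 82.6 mk [464.8 326.5] collar [583.6 315.5]
grey centre [544.4 127.4  18. ] L 234 W 90 yaw 5.4 collar [622.1 134.7] mk [502.6 123.5] | rests [544.  126.9] [464.5 124.1] yaw 2.0 d 79.5 mk [504.2 125.5] collar [621.9 129.7]
o ((298.52197265625, 58.827911376953125), (56.03926086425781, 58.937191009521484), 19.79887580871582) [587.  319.3  10. ] [584.2 317.3  36. ]
g ((486.3938903808594, 69.43215942382812), (55.57229232788086, 60.483985900878906), 10.784297943115234) [627.6 124.   10. ] [622.  135.5  36. ]
t10.2 pos [465.5 268.2 224.8] yaw 14.7 J6 1.77 w 32.2 | turn units 0.00 shift units [ 6.43 -0.58  7.94]
```

```bash
python3 -m inch '1 -.1 0 0 -1;1 -.1 0 0 -1;1 -.1 0 0 -1;1 -.1 0 0 -1;1 -.1 0 0 -1;1 -.1 0 0 -1;.37 -.17 0 0 -1;0 0 0 0 -1;0 0 1 0 -1;0 0 1 0 -1;0 0 1 0 -1;0 0 1 0 -1'
python3 - <<'E'
from h import *
plan(584.5,315.5,65)
E
```

```text
time: 11.7
tool_pos: [584.4, 314.7, 144.2]
tool_rot: [-3.116, -0.401, -0.0]
ft_force: [0.4, -0.2, -1.1]
gripper_width: 32.1
grip_force: 15.0
t11.7 pos [584.4 314.7 144.2] yaw 14.7 J6 1.75 w 32.1 | turn units 0.00 shift units [ 0.01 -0.04  3.96]
```

```bash
python3 -m inch '0 0 1 0 -1;0 0 1 0 -1;0 0 1 0 -1;0 0 .5 0 -1;0 0 .4 0 -1;0 0 .05 0 -1;0 0 0 0 -1;0 0 0 0 0;0 0 0 0 0;0 0 0 0 0.2;0 0 0 0 .2;0 0 0 0 .2'
python3 -m inch '0 0 -1 0 .4;0 0 -1 0 .4;0 0 -1 0 1;0 0 -1 0 1;0 0 -1 0 1;0 0 -1 0 1;0 0 -1 0 1;0 0 -1 0 1;0 1 0 0 1;0 1 0 0 1;0 1 0 0 1;0 1 0 0 1'
python3 - <<'E'
from h import *
plan(585,-95,224)
im=bot.snapshot('top');cv2.imwrite('pics/t1.png',cv2.resize(im[150:270,170:330],None,fx=4,fy=4)[:,:,::-1])
E
```

```text
time: 13.2
tool_pos: [584.8, 314.8, 65.5]
tool_rot: [-3.116, -0.401, -0.0]
ft_force: [-0.3, 0.0, -0.0]
gripper_width: 56.2
grip_force: 0.0
time: 14.7
tool_pos: [605.3, 235.6, 225.0]
tool_rot: [3.116, 0.4, -0.001]
ft_force: [-0.4, -0.4, -1.5]
gripper_width: 93.6
grip_force: 0.0
t14.7 pos [605.3 235.6 225. ] yaw 14.6 J6 1.63 w 93.6 | turn units 0.00 shift units [-5.15 15.74  0.05]
```

View pics/t1.png

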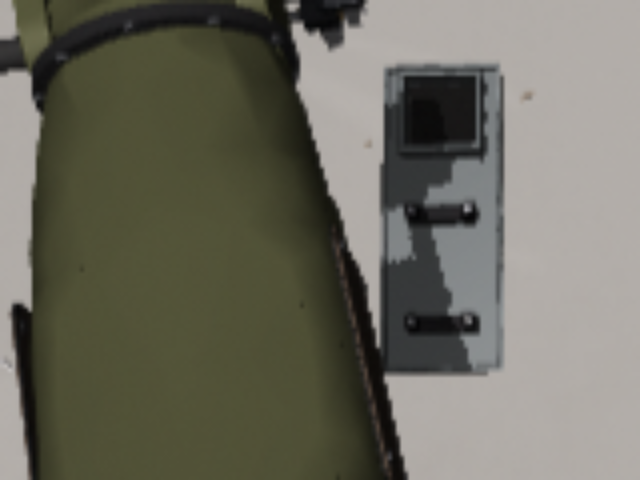

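The arm hides the orange tray here, so I'll check that bottle later. Next is the blue bottle.

```bash
python3 -m inch '-.32 1 0 0 1;-.32 1 0 0 1;-.32 1 0 0 1;-.32 1 0 0 1;-.32 1 0 0 1;-.32 1 0 0 1;-.32 1 0 0 1;-.32 1 0 0 1;-.32 1 0 0 1;-.32 1 0 0 1;-.32 1 0 0 1;-.32 1 0 0 1'
python3 -m inch '-.32 1 0 0 1;-.32 1 0 0 1;-.32 1 0 0 1;-.35 .74 0 0 1;0 0 0 0 1'
python3 - <<'E'
from h import *
plan(583.5,-94.5,55)
im=bot.snapshot('top');cv2.imwrite('pics/t2.png',np.hstack([cv2.resize(im[150:270,180:330],None,fx=4,fy=4),cv2.resize(bot.snapshot('wrist')[220:400,220:420],None,fx=200*0+1.0,fy=480/180*1.0)])[:,:,::-1])
E
```

```text
time: 16.25
tool_pos: [591.3, -15.6, 225.5]
tool_rot: [-3.116, -0.401, -0.0]
ft_force: [-0.1, 0.2, 0.1]
gripper_width: 94.0
grip_force: 0.0
time: 16.88
tool_pos: [584.8, -94.3, 225.4]
tool_rot: [-3.116, -0.399, 0.0]
ft_force: [0.3, 0.9, 0.5]
gripper_width: 94.3
grip_force: 0.0
t16.9 pos [584.8 -94.3 225.4] yaw 14.6 J6 1.09 w 94.3 | turn units 0.00 shift units [-0.06 -0.    8.52]
```

View pics/t2.png

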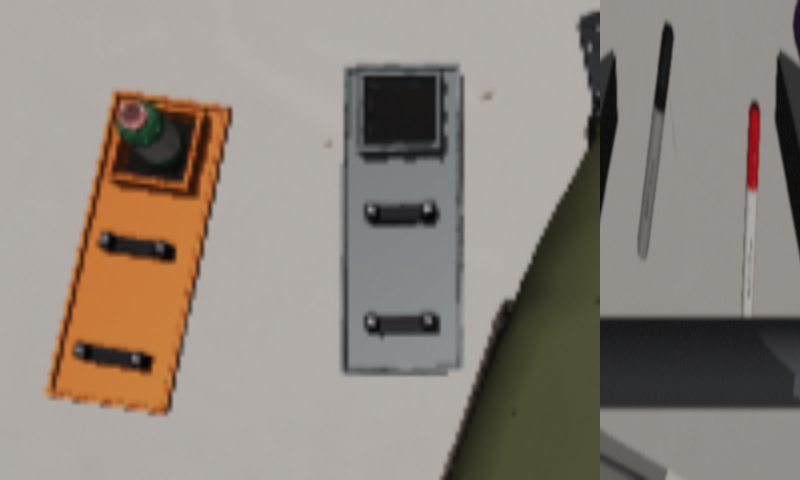

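The green bottle stands inside the orange collar, at crop (150,140). Now the blue bottle grasp.

```bash
python3 -m inch '0 0 1 0 1;0 0 1 0 1;0 0 1 0 1;0 0 1 0 1;0 0 1 0 1;0 0 1 0 1;0 0 1 0 1;0 0 1 0 1;0 0 .5 0 1;0 0 0 0 -1;0 0 0 0 -1;0 0 0 0 -1' 15
python3 -m inch '0 0 0 0 -1;0 0 0 0 -1;0 0 0 0 -1;0 0 0 0 -1;0 0 0 0 -1;0 0 -1 0 -1;0 0 -1 0 -1;0 0 -1 0 -1;0 0 -1 0 -1;0 0 -1 0 -1;0 0 -1 0 -1;0 0 -1 0 -1'
python3 - <<'E'
from h import *
plan(622,133.5,85)
E
```

```text
time: 18.48
tool_pos: [585.4, -93.3, 56.2]
tool_rot: [3.116, 0.401, 0.002]
ft_force: [0.0, 0.2, -0.2]
gripper_width: 67.4
grip_force: 0.0
time: 19.98
tool_pos: [584.9, -93.2, 196.0]
tool_rot: [-3.116, -0.401, 0.001]
ft_force: [-0.4, 0.5, -1.6]
gripper_width: 32.8
grip_force: 14.9
t20.0 pos [584.9 -93.2 196. ] yaw 14.7 J6 1.10 w 32.8 | turn units 0.00 shift units [  4.67 -10.5    5.55]
```

```bash
python3 -m inch '.42 -1 0 0 -1;.42 -1 0 0 -1;.42 -1 0 0 -1;.42 -1 0 0 -1;.42 -1 0 0 -1;.42 -1 0 0 -1;.42 -1 0 0 -1;.42 -1 0 0 -1;.42 -1 0 0 -1;.42 -1 0 0 -1;.47 -.5 0 0 -1;0 0 1 0 -1'
python3 -m inch '0 0 1 0 -1;0 0 1 0 -1;0 0 0 0 -1'
python3 - <<'E'
from h import *
plan(622,133.5,65)
for n in('top','scene'):
  im=bot.snapshot(n);cv2.imwrite(f'pics/{n}3.png',cv2.resize(im[150:270,200:360] if n=='top' else im[150:310,180:360],None,fx=3,fy=3)[:,:,::-1])
E
```

```text
time: 21.48
tool_pos: [623.4, 134.8, 176.4]
tool_rot: [-3.116, -0.402, -0.005]
ft_force: [0.4, -0.1, -1.2]
gripper_width: 32.4
grip_force: 14.9
time: 21.85
tool_pos: [621.9, 133.5, 134.0]
tool_rot: [3.116, 0.4, -0.004]
ft_force: [0.9, 0.8, -0.0]
gripper_width: 32.1
grip_force: 14.9
t21.9 pos [621.9 133.5 134. ] yaw 14.6 J6 1.47 w 32.1 | turn units 0.00 shift units [0.01 0.   3.45]
```

View pics/scene3.png

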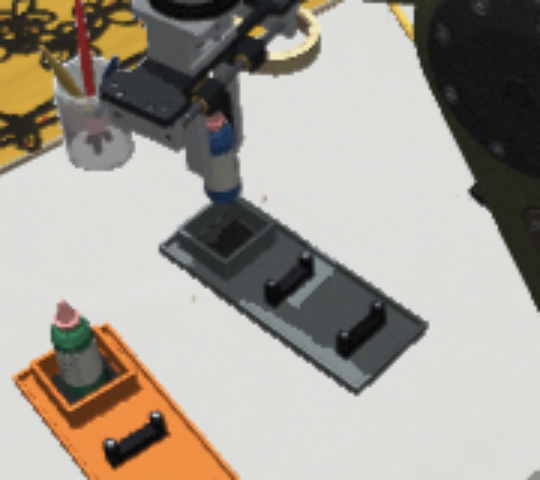

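```bash
python3 - <<'E'
from h import *
ct,cs=bot.camera_info('top'),bot.camera_info('scene')
print(ray(ct,(283,132),0).round(),tri(ct,(285,94),cs,(206,146)).round())
E
python3 -m inch '0 0 1 0 -1;0 0 1 0 -1;0 0 .7 0 -1;0 0 .3 0 -1;0 0 0 0 -1'
```

```text
[780. 138.   0.] [822. 120. 176.]
time: 22.58
tool_pos: [622.3, 133.6, 75.3]
tool_rot: [-3.116, -0.401, 0.0]
ft_force: [0.2, -0.2, -0.5]
gripper_width: 32.5
grip_force: 14.9
```

```bash
python3 -m inch '0 0 .25 0 -1;0 0 .2 0 -1;0 0 0 0 -1;0 0 0 0 0;0 0 0 0 .2;0 0 0 0 .2;0 0 0 0 .2;0 0 -.5 0 .4;0 0 -1 0 1;0 0 -1 0 1;0 0 -1 0 1;0 0 -1 0 1'
python3 -m inch '0 0 -1 0 1;0 0 -1 0 1;0 0 -1 0 1;0 0 -1 0 1'
python3 - <<'E'
from h import *
plan(451.5,-75.5,120,-3)
E
```

```text
time: 24.08
tool_pos: [622.4, 133.6, 158.8]
tool_rot: [-3.116, -0.401, -0.002]
ft_force: [0.0, 0.7, 0.5]
gripper_width: 93.9
grip_force: 0.0
time: 24.58
tool_pos: [622.2, 133.6, 238.8]
tool_rot: [-3.116, -0.401, -0.002]
ft_force: [-0.5, -0.8, 0.1]
gripper_width: 94.3
grip_force: 0.0
t24.6 pos [622.2 133.6 238.8] yaw 14.7 J6 1.47 w 94.3 | turn units 2.94 shift units [-7.98 10.89  5.93]
```

```bash
python3 -m inch '0 0 0 1 1;0 0 0 1 1;0 0 0 .94 1;-1 1 0 0 1;-1 1 0 0 1;-1 1 0 0 1;-1 1 0 0 1;-1 1 0 0 1;-1 1 0 0 1;-1 1 0 0 1;-1 1 0 0 1;-1 1 0 0 1'
python3 -m inch '-1 1 0 0 1;-1 .9 0 0 1;0 0 0 0 1'
python3 - <<'E'
from h import *
plan(451.5,-75.5,22,-3)
c=bot.camera_info('wrist');np.save('c4.npy',c,allow_pickle=True)
im=bot.snapshot('wrist');cv2.imwrite('pics/w4.png',im[:,:,::-1])
E
```

```text
time: 26.08
tool_pos: [432.4, -37.3, 237.9]
tool_rot: [3.14, -0.082, 0.003]
ft_force: [0.0, -0.8, 0.0]
gripper_width: 93.9
grip_force: 0.0
time: 26.45
tool_pos: [390.6, -73.3, 237.9]
tool_rot: [3.14, -0.084, 0.004]
ft_force: [0.4, -0.1, 0.3]
gripper_width: 93.8
grip_force: 0.0
t26.4 pos [390.6 -73.3 237.9] yaw -3.1 J6 1.35 w 93.8 | turn units -0.01 shift units [ 3.02 -0.06 10.8 ]
```

View pics/w4.png

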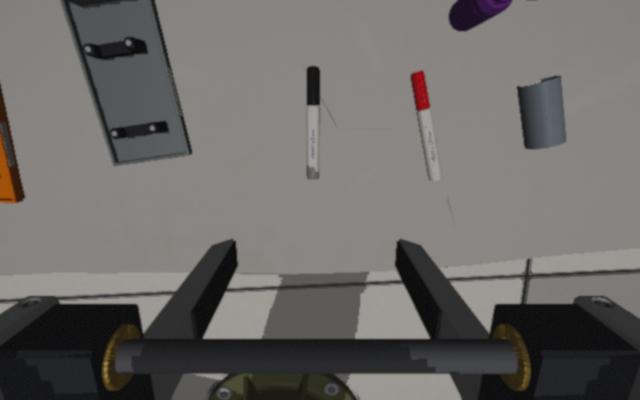

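Wrist view: black-capped marker from (314,67) to (313,179), red-capped from (418,72) to (435,180), grey tray at upper left, pipe at (541,111).

Run:
```python
from h import *
c=np.load('c4.npy',allow_pickle=True).item()
for n,a,e in(('mkb',(313.8,67),(313.,179)),('mkr',(417.5,72),(434.5,180))):
    A,B=ray(c,a,9),ray(c,e,9);m=(A+B)/2;y=np.degrees(np.arctan2(*(A-B)[1::-1]));print(n,m.round(1),np.linalg.norm(A-B),y);plan(m[0],m[1],22,y)
```

```text
mkb [453.  -73.8   9. ] 125.64468787765753 -3.5984931772623683
t26.5 pos [391.3 -72.9 237.7] yaw -3.1 J6 1.35 w 94.4 | turn units 0.09 shift units [ 3.06 -0.15 10.79]
mkr [ 442.8 -204.2    9. ] 125.73416731910814 11.357211162899384
t26.5 pos [391.3 -72.9 237.7] yaw -3.1 J6 1.35 w 94.4 | turn units -2.40 shift units [ 1.21  6.94 10.8 ]
```

```bash
python3 -m inch '1 -.05 0 .07 .6;1 -.05 0 0 .6;1 0 1 0 .2;.08 0 1 0 0;0 0 1 0 0;0 0 1 0 0;0 0 1 0 0;0 0 1 0 0;0 0 1 0 0;0 0 1 0 0;0 0 1 0 0;0 0 1 0 0' 15
python3 - <<'E'
from h import *
plan(453,-74,22,-3.5)
E
```

```text
time: 28.0
tool_pos: [453.7, -73.6, 36.1]
tool_rot: [3.14, -0.092, 0.001]
ft_force: [0.7, 0.1, 0.4]
gripper_width: 47.6
grip_force: 0.0
t28.0 pos [453.7 -73.6  36.1] yaw -3.4 J6 1.39 w 47.6 | turn units 0.02 shift units [-0.03  0.02  0.71]
```

```bash
python3 -m inch '0 0 .7 0 0;0 0 0 0 -1;0 0 0 0 -1;0 0 0 0 -1;0 0 0 0 -1;0 0 0 0 -1;0 0 -1 0 -1;0 0 -1 0 -1;0 0 -1 0 -1;0 0 -1 0 -1;0 0 -1 0 -1;0 0 -1 0 -1'
python3 -m inch '0 0 -1 0 -1;0 0 -1 0 -1;0 0 -1 0 -1;0 0 0 0 -1'
python3 - <<'E'
from h import *
plan(465,325,195,-4.8)
E
```

```text
time: 29.5
tool_pos: [452.7, -74.2, 143.2]
tool_rot: [3.14, -0.093, 0.0]
ft_force: [0.3, -0.0, 1.0]
gripper_width: 16.0
grip_force: 15.0
time: 30.0
tool_pos: [453.2, -74.3, 203.4]
tool_rot: [3.14, -0.093, 0.004]
ft_force: [-0.6, -0.1, -0.6]
gripper_width: 16.1
grip_force: 15.0
t30.0 pos [453.2 -74.3 203.4] yaw -3.4 J6 1.39 w 16.1 | turn units 0.23 shift units [ -1.08 -19.94   0.41]
```

```bash
python3 -m inch '0 0 0 .23 -1;-.05 -1 0 0 -1;-.05 -1 0 0 -1;-.05 -1 0 0 -1;-.05 -1 0 0 -1;-.05 -1 0 0 -1;-.05 -1 0 0 -1;-.05 -1 0 0 -1;-.05 -1 0 0 -1;-.05 -1 0 0 -1;-.05 -1 0 0 -1;-.05 -1 0 0 -1'
python3 -m inch '-.05 -1 0 0 -1;-.05 -1 0 0 -1;-.05 -1 0 0 -1;-.05 -1 0 0 -1;-.05 -1 0 0 -1;-.05 -1 0 0 -1;-.05 -1 0 0 -1;-.05 -1 0 0 -1;-.1 -1 0 0 -1;0 0 0 0 -1;0 0 1 0 -1;0 0 1 0 -1'
python3 -m inch '0 0 1 0 -1;0 0 1 0 -1;0 0 1 0 -1;0 0 0 0 -1'
python3 - <<'E'
from h import *
plan(465,325,45,-4.8)
c=bot.camera_info('wrist');np.save('c5.npy',c,allow_pickle=True)
im=bot.snapshot('wrist');cv2.imwrite('pics/w5.png',im[:,:,::-1])
E
```

```text
time: 31.5
tool_pos: [459.8, 146.6, 201.3]
tool_rot: [3.138, -0.133, -0.003]
ft_force: [0.5, -0.4, -0.1]
gripper_width: 16.0
grip_force: 15.0
time: 33.0
tool_pos: [465.3, 325.8, 162.1]
tool_rot: [-3.139, 0.132, -0.001]
ft_force: [0.6, -1.5, -0.5]
gripper_width: 15.8
grip_force: 15.0
time: 33.5
tool_pos: [464.8, 325.4, 101.4]
tool_rot: [3.137, -0.132, -0.003]
ft_force: [-0.1, 0.7, 0.9]
gripper_width: 16.0
grip_force: 15.0
t33.5 pos [464.8 325.4 101.4] yaw -4.8 J6 2.20 w 16.0 | turn units -0.00 shift units [0.02 0.02 2.82]
```

View pics/w5.png

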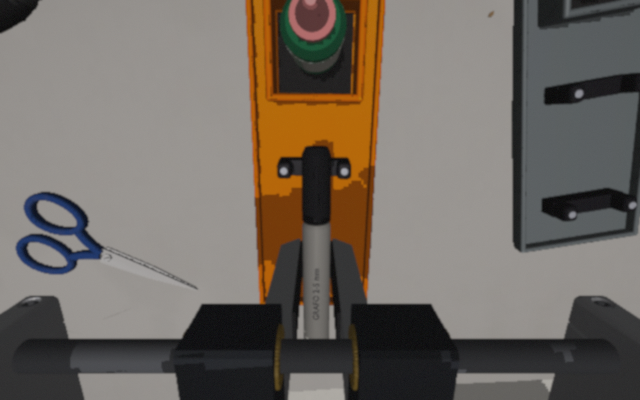

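The marker lines up with the front notch: prongs at (284,168) and (344,168), marker at column 316.

```bash
python3 - <<'E'
from h import *
c=np.load('c5.npy',allow_pickle=True).item()
print(ray(c,(284,168),36),ray(c,(344,168),36), ray(c,(314,100),36))
E
python3 -m inch '0 0 1 0 -1;0 0 1 0 -1;0 0 .5 0 -1;0 0 .2 0 -1;0 0 .05 0 -1;0 0 0 0 -1'
```

```text
[508.92597246 343.88358536  36.        ] [505.43838061 302.35358999  36.        ] [552.0605949  319.29139403  36.        ]
time: 34.3
tool_pos: [465.5, 326.3, 48.1]
tool_rot: [-3.138, 0.131, -0.001]
ft_force: [0.8, -0.2, 0.2]
gripper_width: 16.0
grip_force: 15.0
```

```bash
python3 -m inch '0 0 .1 0 -1;0 0 0 0 -1;0 0 0 0 -.5;0 0 0 0 -.4;0 0 0 0 -.3;0 0 0 0 -.2;0 0 -.5 0 -.2;0 0 -1 0 -.2;0 0 -1 0 0;0 0 -1 0 0;0 0 -1 0 0;0 0 -1 0 0'
python3 -m inch '0 0 -1 0 0;0 0 -1 0 0;0 1 -1 0 0;0 1 0 0 0;0 1 0 0 0;0 1 0 0 0;0 1 0 0 0;0 1 0 0 0;0 1 0 0 0;0 1 0 0 0;0 1 0 0 0;0 1 0 0 0'
python3 - <<'E'
from h import *
plan(442.8,-204.5,203,11.5)
im=bot.snapshot('scene');cv2.imwrite('pics/s6.png',cv2.resize(im[170:350,180:340],None,fx=3.3,fy=3.3)[:,:,::-1])
E
```

```text
time: 35.8
tool_pos: [465.2, 326.2, 156.9]
tool_rot: [-3.138, 0.131, -0.001]
ft_force: [0.3, -0.4, -0.2]
gripper_width: 47.1
grip_force: 0.0
time: 37.3
tool_pos: [448.3, 125.6, 215.4]
tool_rot: [-3.139, 0.131, -0.0]
ft_force: [1.1, 0.5, -0.6]
gripper_width: 47.1
grip_force: 0.0
t37.3 pos [448.3 125.6 215.4] yaw -4.8 J6 1.85 w 47.1 | turn units -2.71 shift units [-3.56 16.12  0.62]
```

View pics/s6.png

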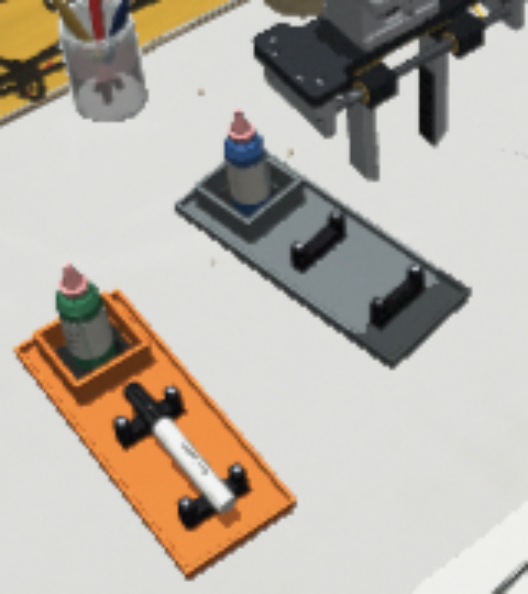

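Both bottles stand in their collars and the black-capped marker lies in both orange rests. Next is the red-capped marker.

```bash
python3 -m inch '0 0 0 -.9 0;0 0 0 -.9 0;0 0 0 -.9 0;-.22 1 0 0 0;-.22 1 0 0 0;-.22 1 0 0 0;-.22 1 0 0 0;-.22 1 0 0 0;-.22 1 0 0 0;-.22 1 0 0 0;-.22 1 0 0 0;-.22 1 0 0 0'
python3 -m inch '-.22 1 0 0 0;-.22 1 0 0 0;-.22 1 0 0 0;-.22 1 0 0 0;-.22 1 0 0 0;-.22 1 0 0 0;-.04 .12 0 0 0;0 0 1 0 0;0 0 1 0 0;0 0 1 0 0;0 0 1 0 0;0 0 0 0 0'
python3 - <<'E'
from h import *
plan(442.8,-204.5,22.5,11.5)
c=bot.camera_info('wrist')
im=bot.snapshot('wrist');cv2.imwrite('pics/w7.png',im[:,:,::-1])
E
```

```text
time: 38.85
tool_pos: [445.2, -58.3, 215.5]
tool_rot: [-3.126, -0.312, -0.0]
ft_force: [-0.3, 0.4, -0.9]
gripper_width: 47.0
grip_force: 0.0
time: 40.35
tool_pos: [442.4, -182.0, 134.6]
tool_rot: [-3.125, -0.313, 0.003]
ft_force: [-0.4, 1.5, 0.9]
gripper_width: 47.0
grip_force: 0.0
t40.4 pos [ 442.4 -182.   134.6] yaw 11.4 J6 0.90 w 47.0 | turn units -0.01 shift units [-0.19  1.12  5.6 ]
```

View pics/w7.png

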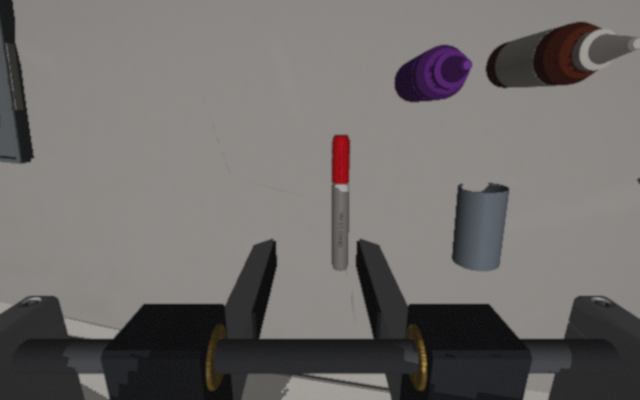

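Red marker runs from (341,135) to (340,270), parallel to the fingers and a little to one side, so shift and close.

```bash
python3 - <<'E'
from h import *
c=bot.camera_info('wrist');A,B=ray(c,(341,135),9),ray(c,(340.5,270),9);m=(A+B)/2;y=np.degrees(np.arctan2(*(A-B)[1::-1]));print(m,y);plan(m[0],m[1],22.5,y)
E
python3 -m inch '-.2 .5 0 0 0;0 .6 0 0 0;0 0 1 0 0;0 0 1 0 0;0 0 0 0 0'
```

```text
[ 442.95007594 -205.39039335    9.        ] 12.503325294804853
t40.4 pos [ 442.9 -182.3  135.6] yaw 11.4 J6 0.90 w 46.9 | turn units -0.18 shift units [-0.24  1.13  5.65]
time: 41.02
tool_pos: [443.0, -205.5, 94.8]
tool_rot: [-3.125, -0.311, 0.002]
ft_force: [-0.5, 0.4, 0.7]
gripper_width: 47.4
grip_force: 0.0
```

```bash
python3 -m inch '0 0 1 -.1 0;0 0 1 0 0;0 0 1 0 0;0 0 .62 0 0;0 0 0 0 0;0 0 0 0 -1;0 0 0 0 -1;0 0 0 0 -1;0 0 0 0 -1;0 0 0 0 -1;0 0 0 0 -1;0 0 0 0 -1' 15
python3 -m inch '0 0 -1 0 -1;0 0 -1 0 -1;0 0 -1 0 -1;0 0 -1 0 -1;0 0 -1 0 -1;0 0 -1 0 -1;0 0 -1 0 -1;0 0 -1 0 -1;0 0 -1 0 -1;0 0 0 0 -1'
python3 - <<'E'
from h import *
plan(503,124,100,4.8)
E
```

```text
time: 42.52
tool_pos: [443.5, -205.2, 23.3]
tool_rot: [3.124, 0.329, 0.0]
ft_force: [-0.8, 0.1, 4.5]
gripper_width: 15.8
grip_force: 15.0
time: 43.78
tool_pos: [443.7, -205.3, 203.9]
tool_rot: [3.123, 0.329, 0.003]
ft_force: [-0.5, 0.4, -0.7]
gripper_width: 16.2
grip_force: 15.0
t43.8 pos [ 443.7 -205.3  203.9] yaw 12.0 J6 0.85 w 16.2 | turn units 1.20 shift units [  4.32 -16.17   5.18]
```

```bash
python3 -m inch '0 0 0 .6 -1;0 0 0 .6 -1;.27 -1 0 0 -1;.27 -1 0 0 -1;.27 -1 0 0 -1;.27 -1 0 0 -1;.27 -1 0 0 -1;.27 -1 0 0 -1;.27 -1 0 0 -1;.27 -1 0 0 -1;.27 -1 0 0 -1;.27 -1 0 0 -1'
python3 -m inch '.27 -1 0 0 -1;.27 -1 0 0 -1;.27 -1 0 0 -1;.27 -1 0 0 -1;.27 -1 0 0 -1;.27 -1 0 0 -1;0 -.17 0 0 -1;0 0 1 0 -1;0 0 1 0 -1;0 0 1 0 -1;0 0 1 0 -1;0 0 0 0 -1'
python3 - <<'E'
from h import *
plan(503,124,46,4.8)
c=bot.camera_info('wrist');np.save('c8.npy',c,allow_pickle=True)
im=bot.snapshot('wrist');cv2.imwrite('pics/w8.png',im[:,:,::-1])
E
```

```text
time: 45.28
tool_pos: [480.1, -0.6, 201.8]
tool_rot: [-3.139, -0.132, 0.002]
ft_force: [0.6, 0.5, -0.9]
gripper_width: 16.1
grip_force: 15.0
time: 46.78
tool_pos: [501.4, 123.7, 121.5]
tool_rot: [3.138, 0.131, -0.005]
ft_force: [-0.4, -0.5, 0.7]
gripper_width: 15.8
grip_force: 15.0
t46.8 pos [501.4 123.7 121.5] yaw 4.8 J6 1.66 w 15.8 | turn units -0.00 shift units [ 0.1  -0.01  3.78]
```

View pics/w8.png

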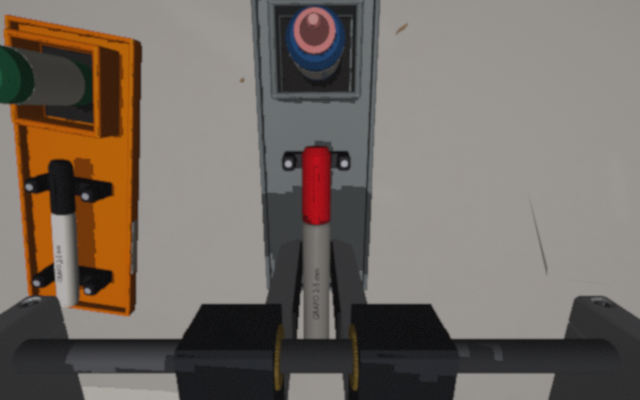

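The red marker is centred between the prongs at (289,162) and (344,160). I'll check its lengthwise position and then lower.

```bash
python3 - <<'E'
from h import *
c=np.load('c8.npy',allow_pickle=True).item()
a=(ray(c,(289,162),36)+ray(c,(344,160),36))/2;u=np.array([np.cos(.084),np.sin(.084)]);m=a[:2]-42*u;print(a,m);plan(*m,46.5,4.8)
E
python3 -m inch '.1 0 1 0 -1;0 0 1 0 -1;0 0 1 0 -1;0 0 .4 0 -1;0 0 .2 0 -1;0 0 0 0 -1'
```

```text
[545.17080146 126.90890533  36.        ] [503.31889035 123.3850528 ]
t46.8 pos [502.  123.9 122.7] yaw 4.8 J6 1.66 w 15.8 | turn units -0.00 shift units [0.07 0.03 3.81]
time: 47.58
tool_pos: [504.6, 124.6, 51.6]
tool_rot: [-3.139, -0.132, -0.001]
ft_force: [0.4, 0.6, -1.0]
gripper_width: 16.4
grip_force: 15.0
```

```bash
python3 -m inch '0 0 .2 0 -1;0 0 0 0 -1;0 0 0 0 -.5;0 0 0 0 -.4;0 0 0 0 -.3;0 0 0 0 -.2;0 0 -.5 0 -.2;0 0 -1 0 -.2;0 0 -1 0 0;0 0 -1 0 0;0 0 -1 0 0;0 0 -1 0 0'
python3 -m inch '0 0 -1 0 0;0 0 -1 0 0;0 1 -1 0 0;0 1 0 0 0;0 1 0 0 0;0 1 0 0 0;0 1 0 0 0;0 1 0 0 0;0 1 0 0 0;0 1 0 0 0;0 1 0 0 0;0 1 0 0 0'
python3 - <<'E'
from h import *
im=bot.snapshot('scene');t=bot.snapshot('top')
cv2.imwrite('pics/f9.png',np.hstack([cv2.resize(im[170:350,180:340],(400,450)),cv2.resize(t[150:270,185:290],(394,450))])[:,:,::-1])
E
```

```text
time: 49.08
tool_pos: [504.3, 124.6, 158.5]
tool_rot: [-3.139, -0.132, -0.001]
ft_force: [0.2, 0.2, -0.0]
gripper_width: 46.5
grip_force: 0.0
time: 50.58
tool_pos: [521.1, -75.7, 217.4]
tool_rot: [3.139, 0.132, 0.001]
ft_force: [0.0, 0.2, 0.3]
gripper_width: 46.7
grip_force: 0.0
```

View pics/f9.png

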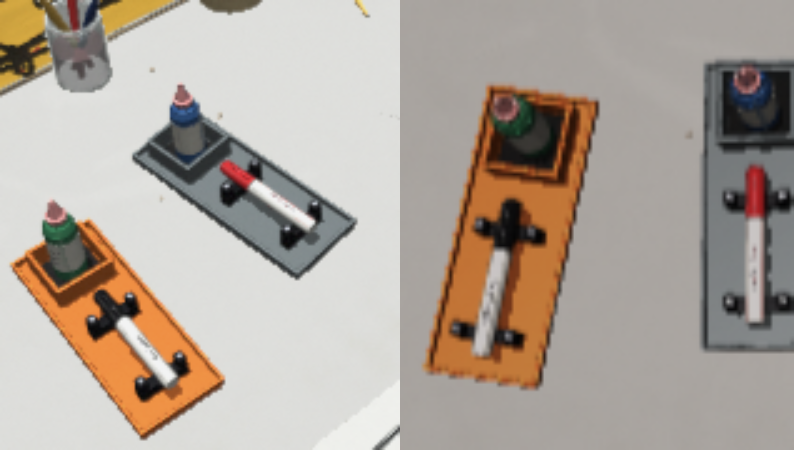

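Both bottles stand in their collars and both markers lie down in both rests, about centred. The gripper touches nothing, so I'm handing in.

```bash
python3 -c "
from rig import bot
print(bot.sign_off())"
```

```text
the job is handed in; nothing more can be done
None
```

Both painting kits are made up and handed in at about 51 s: green bottle and black-capped marker in the orange tray, blue bottle and red-capped marker in the grey tray; the arm never touched the brown bottle or pipe offcut, and the hand-in gave no verdict.

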